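Load the duplicate tubes into the sampler rack in reverse order

ROBOT

A 7-joint arm with a two-finger parallel gripper is mounted at the origin on the work surface; the furniture and walls round the work are solid. World frame = base frame: x ahead of the robot, y to its left, z up, the work surface at z = 0. Lengths are in m, angles in degrees, forces in N, time in s.
With the tool pointing down it reaches from about 0.425 to 0.8 m from the base axis. Payload 8.3 kg.
Tool frame: the origin (TCP) lies at the very end of the fingers, on their centre line; the grasp point (between the pads) lies 19 mm behind it; z points along the fingers, y is the line along which they close (so a half turn about z gives the same grasp; the last joint's range is limited). The gripper opens to 85 mm and grips with 20 to 120 N. Pads are 22 mm wide; open, the fingers measure 114 mm over their backs; the gripper's body (76 mm by 85 mm) begins 54 mm behind the grasp point. The pads swing forward as they close: fully open they stand 13 mm farther back than shut.
Start: joints at [-80.953, 21.967, 0.94, 78.501, -0.361, 79.538, -2.664], TCP at [0.137, 0.61, 0.231] pointing down, gripper open.
Joint ranges: [-169.22, 169.22], [-14.56, 117.87], [-87.37, 89.26], [10.42, 133.3], [-82.24, 262.24], [0.94, 117.77], [-172.7, 172.7]. Speed limits (degrees/s): [136.94, 136.94, 172.46, 172.46, 180, 180, 180].

INTERFACE

Orientations are given as [roll, pitch, yaw] about the fixed x, y, z axes, in that order (R = Rz(yaw) Ry(pitch) Rx(roll)).
In Python, from workcell import robot gives the robot as it stands.
- The arm moves only by the tool carry_out, never from a script. Its argument "motion" is one flat list of numbers, 7 for each row, row after row: the opening, from -1 (shut) to 1 (fully open), then the shift along the tool's x, y, z each as a share of 0.3 m, from -1 to 1, then the turn, a rotation vector about the tool's x, y, z each as a share of 0.08 rad, from -1 to 1. In form: [gripper, dx, dy, dz, wx, wy, wz, gripper, dx, dy, dz, wx, wy, wz, ...]. A call has 1 to 12 rows; each row shifts and turns the commanded pose from where the row before left it, along the tool's axes as they then stand; what a row does not reach is not made up. A row lasts 1/12 s, in which the tool goes at most 41.7 mm and 7.16 degrees, less where a joint would pass 70% of its speed; a pose out of reach is approached as far as the arm can. A call with a number of a shift or a turn outside -1 to 1 is refused whole. A call with a gripper value outside its range is refused whole. The fingers move at their own pace and stop on an object; "grip_force" is the grip in N (left out, the last holds). Time passes only in rows, so rows that do not move let the fingers close. It gives the time, the measured TCP pose, the force, the opening and the grip force at its end, in the units of the state.
- robot.read_state(): the state, without advancing time (a new reading comes with each control period).
- robot.camera(name): name is "side" or "top"; returns (picture, depth): 384x512x3 uint8, blue, green, red; 384x512 float32, m along the optical axis (not along the pixel's ray), 0 where there is no reading.
- robot.calibration(name): a dict with "fovy" (degrees; the focal length in pixels is half the picture's height over the tangent of half this angle, whatever the lens; pixels are square), "cx", "cy" (the principal point, pixels), "R" (3x3) and "t" (3): a world point X has camera coordinates R X + t. Camera axes: x right, y down, z forward; pixel columns grow to the right and rows downward; lengths in m; the calibration is good to about 2 mm. A picture is of the moment at which its call begins. calibration takes no time and is no camera call.
- robot.job_done(): hands the job in; it is judged then, once.
The state is a dict: "time": time; "qpos": joint angles; "joint_velocities": joint speeds; "joint_torque": joint torques, N m; "eef_pos": TCP position; "eef_rot": TCP orientation; "wrist_force": force on the tool from outside, world axes, zero at the start; "moment": the same for the moment, N m; "width": finger opening in m; "grip_force": force on a finger pad.
Only numpy, scipy, OpenCV 4.12 (cv2) and the standard library are available. Lean on these libraries where they do the work, as an engineer would, in place of code of your own. Each camera call takes 0.05 s, during which the arm holds its last target. There are 200 camera calls.

TASK

The four tubes in the back row of the white rack have been measured, starting at its yellow-clip end; to cancel the analyser's drift their duplicates, the front row, must now be run in the reverse order. Move the four front-row tubes into the dark rack so that, counted from its yellow-clip end, they stand in the opposite order to the kept row (the colour farthest from the white rack's yellow clip comes nearest to the dark rack's). Keep each tube upright and seat it fully in its sleeve; leave the kept tubes standing where they are.

Things in the scene. Friction and masses are not known exactly. Their poses are not given: they have to be found in the camera images.
- archive_rack: Fixed white rack, 134 x 262 mm, two rows of 4 sleeves, rims 60 mm high. Origin: centre of its underside. +y runs along the rows to the end with the yellow clip. Stations 1 to 4 (1 next to the clip) at y = +81, +27, -27, -81 mm; front row (duplicates, on the robot's side) at x = -36 mm, back row (kept tubes) at x = +36 mm. Tube bottoms stand 11 mm above the underside.
- sampler_rack: Fixed dark steel rack, 62 x 262 mm, one row of 4 empty black sleeves, rims 60 mm high. Origin: centre of its underside. +y runs along the row to the end with the yellow clip. Stations 1 to 4 (1 next to the clip) at x = 0, y = +81, +27, -27, -81 mm. Sleeve: mouth 47 mm wide, narrowing over 30 mm to a 33 mm bore; its floor is 11 mm above the underside, all level.
- dup_red: Duplicate to be moved: loose 50 ml screw-cap tube with a red disc on its blue cap; starts upright in the white rack's front row. 112 mm tall, body 28.6 mm across, cap 34.5 mm across from 91 to 111 mm above the bottom (grip it there), 40 to 90 g; neighbours in the row 54 mm between centres. Origin: centre of its bottom; +z up along the tube. Its yaw means nothing.
- dup_yellow: Duplicate to be moved: loose 50 ml screw-cap tube with a yellow disc on its blue cap; starts upright in the white rack's front row. 112 mm tall, body 28.6 mm across, cap 34.5 mm across from 91 to 111 mm above the bottom (grip it there), 40 to 90 g; neighbours in the row 54 mm between centres. Origin: centre of its bottom; +z up along the tube. Its yaw means nothing.
- dup_green: Duplicate to be moved: loose 50 ml screw-cap tube with a green disc on its blue cap; starts upright in the white rack's front row. 112 mm tall, body 28.6 mm across, cap 34.5 mm across from 91 to 111 mm above the bottom (grip it there), 40 to 90 g; neighbours in the row 54 mm between centres. Origin: centre of its bottom; +z up along the tube. Its yaw means nothing.
- dup_white: Duplicate to be moved: loose 50 ml screw-cap tube with a white disc on its blue cap; starts upright in the white rack's front row. 112 mm tall, body 28.6 mm across, cap 34.5 mm across from 91 to 111 mm above the bottom (grip it there), 40 to 90 g; neighbours in the row 54 mm between centres. Origin: centre of its bottom; +z up along the tube. Its yaw means nothing.
- kept_red: Kept tube, stays: loose tube of the same kind and sizes with a red disc on its blue cap, in the white rack's back row, directly behind the duplicate with the red disc (72 mm between centres, 37 mm between caps). Origin: centre of its bottom; +z up.
- kept_yellow: Kept tube, stays: loose tube of the same kind and sizes with a yellow disc on its blue cap, in the white rack's back row, directly behind the duplicate with the yellow disc (72 mm between centres, 37 mm between caps). Origin: centre of its bottom; +z up.
- kept_green: Kept tube, stays: loose tube of the same kind and sizes with a green disc on its blue cap, in the white rack's back row, directly behind the duplicate with the green disc (72 mm between centres, 37 mm between caps). Origin: centre of its bottom; +z up.
- kept_white: Kept tube, stays: loose tube of the same kind and sizes with a white disc on its blue cap, in the white rack's back row, directly behind the duplicate with the white disc (72 mm between centres, 37 mm between caps). Origin: centre of its bottom; +z up.

How it is judged (in metres and radians):
At the end, for the whole second after the job is handed in: Each duplicate sits on its dark sleeve's floor (10 mm across, under 18 mm high), within 0.15 rad of upright, at rest, at station 4, 3, 2, 1 from the yellow clip if its kept twin stands at 1, 2, 3, 4 of the white rack; kept tubes are still upright and fully down in their own sleeves (((y of kept_red in the frame of archive_rack between 0.069 and 0.093 m and y of dup_red in the frame of sampler_rack between -0.091 and -0.071 m) or (y of kept_red in the frame of archive_rack between 0.015 and 0.039 m and y of dup_red in the frame of sampler_rack between -0.037 and -0.017 m) or (y of kept_red in the frame of archive_rack between -0.039 and -0.015 m and y of dup_red in the frame of sampler_rack between 0.017 and 0.037 m) or (y of kept_red in the frame of archive_rack between -0.093 and -0.069 m and y of dup_red in the frame of sampler_rack between 0.071 and 0.091 m)) and x of dup_red in the frame of sampler_rack between -0.01 and 0.01 m and z of each of dup_red, dup_yellow, dup_green, dup_white in the frame of sampler_rack below 0.018 m and angle between each of dup_red, kept_red, dup_yellow, kept_yellow, dup_green, kept_green, dup_white, kept_white's own z axis and vertical below 0.15 rad and linear speed of each of dup_red, dup_yellow, dup_green, dup_white below 0.02 m/s and x of kept_red in the frame of archive_rack between 0.024 and 0.048 m and z of each of kept_red, kept_yellow, kept_green, kept_white in the frame of archive_rack below 0.018 m and ((y of kept_yellow in the frame of archive_rack between 0.069 and 0.093 m and y of dup_yellow in the frame of sampler_rack between -0.091 and -0.071 m) or (y of kept_yellow in the frame of archive_rack between 0.015 and 0.039 m and y of dup_yellow in the frame of sampler_rack between -0.037 and -0.017 m) or (y of kept_yellow in the frame of archive_rack between -0.039 and -0.015 m and y of dup_yellow in the frame of sampler_rack between 0.017 and 0.037 m) or (y of kept_yellow in the frame of archive_rack between -0.093 and -0.069 m and y of dup_yellow in the frame of sampler_rack between 0.071 and 0.091 m)) and x of dup_yellow in the frame of sampler_rack between -0.01 and 0.01 m and x of kept_yellow in the frame of archive_rack between 0.024 and 0.048 m and ((y of kept_green in the frame of archive_rack between 0.069 and 0.093 m and y of dup_green in the frame of sampler_rack between -0.091 and -0.071 m) or (y of kept_green in the frame of archive_rack between 0.015 and 0.039 m and y of dup_green in the frame of sampler_rack between -0.037 and -0.017 m) or (y of kept_green in the frame of archive_rack between -0.039 and -0.015 m and y of dup_green in the frame of sampler_rack between 0.017 and 0.037 m) or (y of kept_green in the frame of archive_rack between -0.093 and -0.069 m and y of dup_green in the frame of sampler_rack between 0.071 and 0.091 m)) and x of dup_green in the frame of sampler_rack between -0.01 and 0.01 m and x of kept_green in the frame of archive_rack between 0.024 and 0.048 m and ((y of kept_white in the frame of archive_rack between 0.069 and 0.093 m and y of dup_white in the frame of sampler_rack between -0.091 and -0.071 m) or (y of kept_white in the frame of archive_rack between 0.015 and 0.039 m and y of dup_white in the frame of sampler_rack between -0.037 and -0.017 m) or (y of kept_white in the frame of archive_rack between -0.039 and -0.015 m and y of dup_white in the frame of sampler_rack between 0.017 and 0.037 m) or (y of kept_white in the frame of archive_rack between -0.093 and -0.069 m and y of dup_white in the frame of sampler_rack between 0.071 and 0.091 m)) and x of dup_white in the frame of sampler_rack between -0.01 and 0.01 m and x of kept_white in the frame of archive_rack between 0.024 and 0.048 m); the robot touches nothing.
It fails at once if a kept tube is lifted or shifted by more than 15 mm, or knocked over (distance of any of kept_red, kept_yellow, kept_green, kept_white from where it was at the start of the episode above 0.015 m or angle between any of kept_red, kept_yellow, kept_green, kept_white's own z axis and vertical above 0.3 rad).
It fails at once if a duplicate tube is tipped more than 0.7 rad (40 degrees) from upright (angle between any of dup_red, dup_yellow, dup_green, dup_white's own z axis and vertical above 0.7 rad).
It also fails if it takes over 99 s, if anything falls off the work surface, if the arm or the gripper's body presses on something with over 40 N, if the wrist force passes 120 N, or if a joint passes its speed limit or range.

## Working session

There is one attempt and no reset: what is moved stays moved. The work goes in short steps, Python scripts to look and compute and a tool call to move; the robot and the scene stay as the last step left them, time stands still between calls to the robot, and variables do not carry over. Pictures are saved under pics/ and viewed, at most 14 in all, crops included, and the job is handed in when it is done.

Besides the shell and the picture viewer there is one more tool, called after "Call:" as name(argument=value, ...) on one line, values as JSON. carry_out: Moves the arm, as the interface text tells. Shift numbers are shares of 0.3 m and turn numbers shares of 0.08 rad, none past 1 either way. Its arguments: {"type":"object","properties":{"motion":{"type":"array","items":{"type":"number"}},"grip_force":{"type":"number"}},"required":["motion"]}

```bash
ls; mkdir -p pics; cat > h.py <<'E'
import numpy as np, cv2
from workcell import robot
def cal(n):
    c=robot.calibration(n); f=192/np.tan(np.radians(c["fovy"])/2)
    return f,c["cx"],c["cy"],np.array(c["R"]),np.array(c["t"])
def atz(n,u,v,z):
    f,cx,cy,R,t=cal(n); d=R.T@np.array([(u-cx)/f,(v-cy)/f,1]); o=-R.T@t
    return o+d*(z-o[2])/d[2]
def cloud(n,D):
    f,cx,cy,R,t=cal(n); v,u=np.mgrid[:384,:512]
    P=np.stack([(u-cx)/f*D,(v-cy)/f*D,D],-1); return (P-t)@R
E
python3 - <<'E'
from h import *
for n in ("top","side"):
    p,d=robot.camera(n); cv2.imwrite(f"pics/{n}0.png",p); np.save(n+"0.npy",d); print(n,robot.calibration(n))
print(robot.read_state())
E
```

```text
pics
top {'fovy': 50.37186558411153, 'cx': 258.74007845464865, 'cy': 188.3625376422919, 'R': array([[ 2.64484030e-01, -9.64390061e-01, -9.25903569e-05],
       [-7.66589609e-01, -2.10178990e-01, -6.06766152e-01],
       [ 5.85139786e-01,  1.60550936e-01, -7.94880386e-01]]), 't': array([-0.14956505,  0.42504534,  0.64870786])}
side {'fovy': 47.192363987668834, 'cx': 253.8486164326184, 'cy': 191.4903125350289, 'R': array([[-0.95177745,  0.30633215, -0.01674214],
       [ 0.23539764,  0.69420817, -0.68019333],
       [-0.19674256, -0.65133373, -0.73284155]]), 't': array([ 0.52614717, -0.0766254 ,  1.29240721])}
{'time': 0.1, 'qpos': array([-80.95467806,  22.00990349,   0.93906127,  78.55583769,
        -0.36028389,  79.5397189 ,  -2.66301314]), 'joint_velocities': array([-0.15619619, -0.07516157,  0.07470573, -0.13886394,  0.02318571,
        0.01328451,  0.06601505]), 'joint_torque': array([ 3.34051212e-03, -6.29135013e+01,  8.47917013e-01, -3.72755706e+01,
        1.66981167e-02,  1.04225089e-02,  4.33755201e-05]), 'eef_pos': array([0.13673727, 0.60937901, 0.23038043]), 'eef_rot': array([-1.79897421e+02,  2.50561149e-03,  1.67354991e+02]), 'wrist_force': array([0.15137431, 0.9066861 , 0.43548329]), 'moment': array([0.03808258, 0.02031584, 0.00309866]), 'grip_force': 0.0, 'width': 0.08542977266039671}
```

View pics/top0.png

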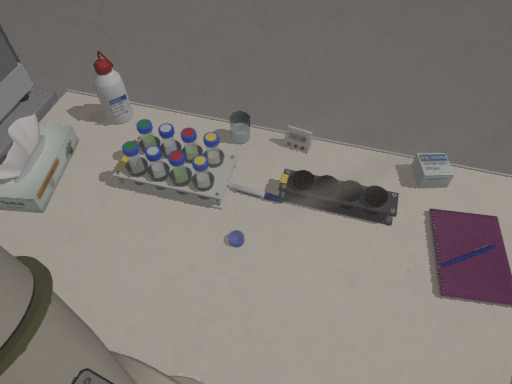

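View pics/side0.png

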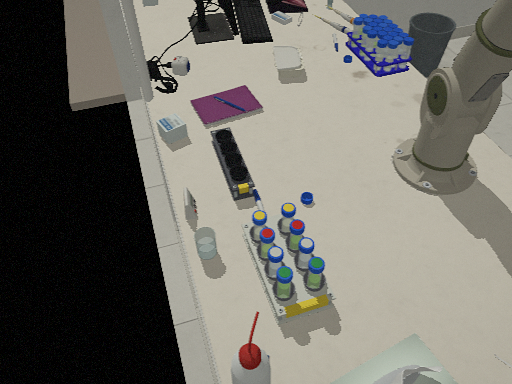

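The white rack's clip is at (124,161) in the top view. From it the order is green, white, red, yellow in both rows. The dark rack's clip is at (285,180), so from there the duplicates go yellow, red, white, green. I'll enlarge the view to measure.

```bash
python3 - <<'E'
from h import *
p=cv2.imread("pics/top0.png")
a=cv2.resize(p[110:210,105:245],None,fx=5,fy=5,interpolation=cv2.INTER_CUBIC); cv2.imwrite("pics/a.png",a)
b=cv2.resize(p[150:230,265:405],None,fx=5,fy=5,interpolation=cv2.INTER_CUBIC); cv2.imwrite("pics/b.png",b)
s=cv2.imread("pics/side0.png")
c=cv2.resize(s[120:320,190:340],None,fx=3,fy=3,interpolation=cv2.INTER_CUBIC); cv2.imwrite("pics/c.png",c)
E
```

```text
(no output)
```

View pics/a.png

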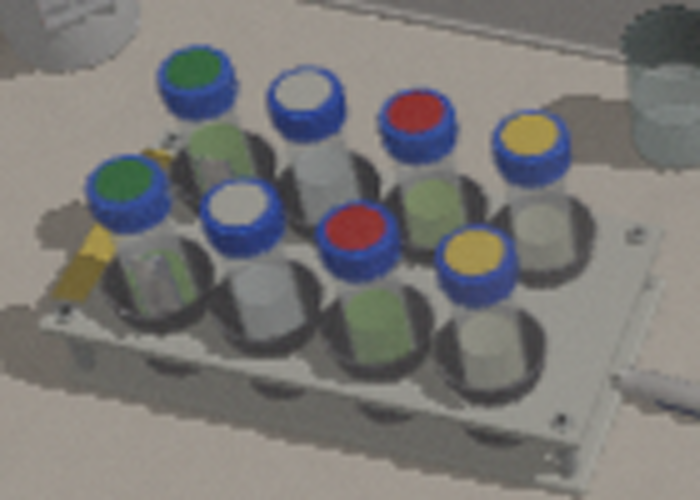

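View pics/b.png

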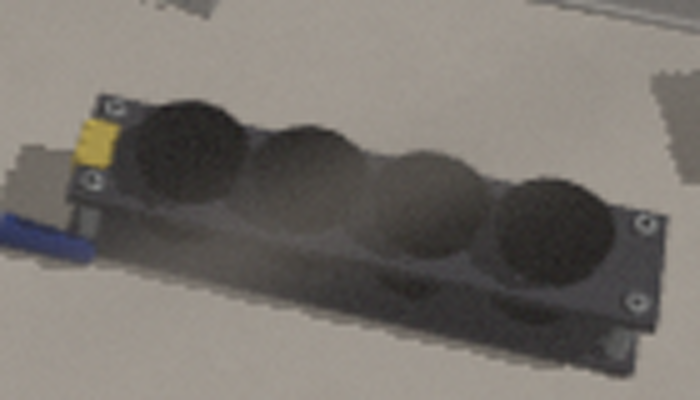

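View pics/c.png

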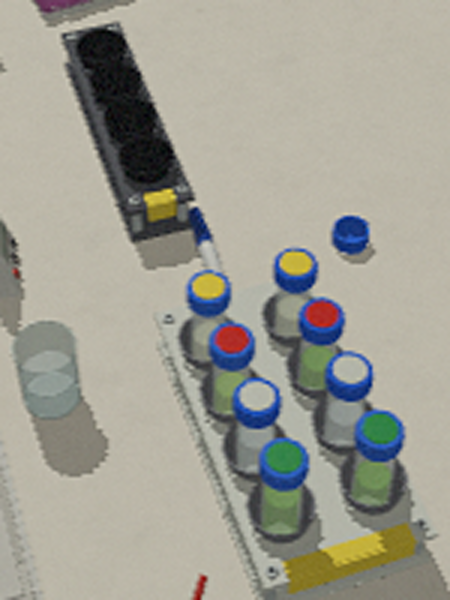

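Top crop (a): kept discs are at (198,69), (304,89), (415,110) and (530,134). Front discs are at (122,180), (242,209), (357,226) and (474,253). The dark mouths in b are at (191,152), (307,180), (428,206) and (552,232). The side view shows the same order.

```bash
cat > fit.py <<'E'
from h import *
from scipy.optimize import least_squares
T=lambda L,x0,y0,s:[(x0+(u+.5)/s-.5,y0+(v+.5)/s-.5) for u,v in L]
Y=[.081,.027,-.027,-.081]
white=[(.036,y) for y in Y]+[(-.036,y) for y in Y]; dark=[(0,y) for y in Y]
wt=T([(198,69),(304,89),(415,110),(530,134),(124,180),(242,208),(357,226),(474,253)],105,110,5)
ws=T([(285,457),(257,398),(233,339),(209,288),(380,430),(349,373),(322,314),(296,263)],190,120,3)
dt=T([(191,152),(307,180),(428,206),(552,232)],265,150,5)
ds=T([(146,159),(130,117),(116,79),(102,48)],190,120,3)
def fit(m,obs,h,lab):
    M=np.array(m)
    def res(p):
        c,s=np.cos(p[2]),np.sin(p[2]); R=np.array([[c,-s],[s,c]])
        return np.concatenate([(M@R.T+p[:2]-np.array([atz(n,*q,h)[:2] for q in o])).ravel() for n,o in obs])
    r=least_squares(res,[.6,0,-.2]); print(lab,r.x.round(4),np.degrees(r.x[2]).round(2),"rms mm",1000*np.sqrt(np.mean(r.fun**2)), "max",1000*abs(r.fun).max()); return r.x
if __name__=="__main__":
    for lab,m,t,s,h in(("white",white,wt,ws,.123),("dark",dark,dt,ds,.06)):
        for o in([("top",t)],[("side",s)],[("top",t),("side",s)]): fit(m,o,h,lab+str([x[0] for x in o]))
    for n,o in(("top",wt),("side",ws)):
        C=cloud(n,np.load(n+"0.npy")); print(n,[C[int(round(v)),int(round(u)),2].round(3) for u,v in o])
    C=cloud("top",np.load("top0.npy")); print(C[300,250],C[187,287])
E
python3 fit.py
```

```text
white['top'] [0.5398 0.194  0.0097] 0.56 rms mm 0.9990836152018807 max 1.972185738633142
white['side'] [0.5382 0.1961 0.0058] 0.33 rms mm 0.9202481851617754 max 1.8027929001631637
white['top', 'side'] [0.539  0.1951 0.0078] 0.44 rms mm 1.3622048447366408 max 3.1242013771713983
dark['top'] [ 0.5582 -0.1833 -0.0125] -0.72 rms mm 0.694415190971337 max 1.3401466946212497
dark['side'] [ 0.5631 -0.1809 -0.0201] -1.15 rms mm 1.8959634910797842 max 3.4725841951389613
dark['top', 'side'] [ 0.5606 -0.1821 -0.0164] -0.94 rms mm 2.4078674024763242 max 4.605850467687134
top [np.float64(0.125), np.float64(0.124), np.float64(0.124), np.float64(0.121), np.float64(0.124), np.float64(0.123), np.float64(0.123), np.float64(0.123)]
side [np.float64(0.124), np.float64(0.126), np.float64(0.123), np.float64(0.124), np.float64(0.127), np.float64(0.124), np.float64(0.122), np.float64(0.123)]
[ 0.28264452 -0.05975812  0.002455  ] [ 0.54564122 -0.0717538   0.04108104]
```

```bash
python3 - <<'E'
from h import *
C=cloud("top",np.load("top0.npy"))
for n,(u,v) in {"s1":(288,171.2),"s2":(283.2,186),"s3":(394.2,194.4),"s4":(392.2,210.2)}.items():
    print(n,C[int(v),int(u)].round(4),atz("top",u,v,.06).round(4),atz("top",u,v,.055).round(4))
v,u=np.mgrid[:384,:512]; m=(C[...,2]>.06)&(np.load("top0.npy")>0)
for n,b in {"bottle":(90,50,135,128),"tissue":(0,110,80,210),"laptop":(0,20,60,125),"glass":(225,110,255,145)}.items():
    k=m&(u>=b[0])&(v>=b[1])&(u<b[2])&(v<b[3]); print(n,C[k].min(0).round(2),C[k].max(0).round(2))
E
```

```text
s1 [ 0.5885 -0.064   0.0455] [ 0.5759 -0.0661  0.06  ] [ 0.5801 -0.0654  0.055 ]
s2 [ 0.5422 -0.063   0.0461] [ 0.5317 -0.0653  0.06  ] [ 0.5355 -0.0646  0.055 ]
s3 [ 0.5858 -0.3057  0.0457] [ 0.573  -0.3033  0.06  ] [ 0.5771 -0.3043  0.055 ]
s4 [ 0.5404 -0.3044  0.0465] [ 0.5296 -0.3022  0.06  ] [ 0.5335 -0.3032  0.055 ]
bottle [0.66 0.38 0.06] [0.77 0.54 0.21]
tissue [0.37 0.52 0.06] [0.55 0.56 0.13]
laptop [0.49 0.54 0.06] [0.77 0.77 0.23]
glass [0.68 0.06 0.06] [0.73 0.11 0.07]
```

```bash
python3 - <<'E'
from h import *
for n in("top","side"):
    d=np.load(n+"0.npy"); C=cloud(n,d)
    m=(d>0)&(C[...,2]>.054)&(C[...,2]<.068)&(C[...,0]>.5)&(C[...,0]<.63)&(C[...,1]<-.05)&(C[...,1]>-.32)
    P=C[m]; print(n,len(P),P.min(0).round(4),P.max(0).round(4),P[:,2].mean())
    for y in(-.102,-.156,-.21,-.264):
        Q=P[abs(P[:,1]-y)<.027]
        c=cv2.minEnclosingCircle((Q[:,:2]*1000).astype(np.float32)) if len(Q) else 0; print(y,len(Q),c)
E
```

```text
top 445 [ 0.5373 -0.2895  0.054 ] [ 0.5915 -0.0777  0.0623] 0.05769285241380377
-0.102 108 ((564.7435913085938, -102.91815185546875), 26.491329193115234)
-0.156 110 ((564.66162109375, -157.02345275878906), 27.110401153564453)
-0.21 113 ((563.7416381835938, -210.75613403320312), 26.313064575195312)
-0.264 114 ((562.4658813476562, -264.6838073730469), 26.255640029907227)
side 326 [ 0.5384 -0.2912  0.054 ] [ 0.5902 -0.0753  0.0648] 0.05870964884596219
-0.102 91 ((564.946533203125, -101.21826171875), 26.738346099853516)
-0.156 83 ((564.947998046875, -156.57424926757812), 27.525659561157227)
-0.21 80 ((564.4536743164062, -209.81886291503906), 26.800016403198242)
-0.264 71 ((563.2673950195312, -263.7726745605469), 27.15052032470703)
```

```bash
cat > plan.py <<'E'
import sys
from h import *
from scipy.spatial.transform import Rotation as Ro
def plan(g,n,tgt,yaw=90.,start=None):
    """n equal rows from the measured pose to tgt, pointing down"""
    s=robot.read_state(); p=np.array(s["eef_pos"]); R=Ro.from_euler("xyz",s["eef_rot"],degrees=True)
    G=Ro.from_euler("xyz",[180,0,yaw],degrees=True); w=(R.inv()*G).as_rotvec()/n; dp=(np.array(tgt)-p)/n
    for i in range(n):
        print([g]+[round(float(x),3) for x in R.inv().apply(dp)/.3]+[round(float(x),2) for x in w/.08]); R=R*Ro.from_rotvec(w)
E
python3 -c "
from plan import *
plan(.2,20,[.5036,.1137,.2])"
```

```text
[0.2, -0.078, -0.067, 0.005, -0.0, 0.0, 0.84]
[0.2, -0.082, -0.062, 0.005, -0.0, 0.0, 0.84]
[0.2, -0.086, -0.056, 0.005, -0.0, 0.0, 0.84]
[0.2, -0.09, -0.05, 0.005, -0.0, 0.0, 0.84]
[0.2, -0.093, -0.044, 0.005, -0.0, 0.0, 0.84]
[0.2, -0.096, -0.038, 0.005, -0.0, 0.0, 0.84]
[0.2, -0.098, -0.031, 0.005, -0.0, 0.0, 0.84]
[0.2, -0.1, -0.024, 0.005, -0.0, 0.0, 0.84]
[0.2, -0.101, -0.018, 0.005, -0.0, 0.0, 0.84]
[0.2, -0.102, -0.011, 0.005, -0.0, 0.0, 0.84]
[0.2, -0.103, -0.004, 0.005, -0.0, 0.0, 0.84]
[0.2, -0.103, 0.003, 0.005, -0.0, 0.0, 0.84]
[0.2, -0.102, 0.01, 0.005, -0.0, 0.0, 0.84]
[0.2, -0.101, 0.017, 0.005, -0.0, 0.0, 0.84]
[0.2, -0.1, 0.024, 0.005, -0.0, 0.0, 0.84]
[0.2, -0.098, 0.03, 0.005, -0.0, 0.0, 0.84]
[0.2, -0.096, 0.037, 0.005, -0.0, 0.0, 0.84]
[0.2, -0.093, 0.043, 0.005, -0.0, 0.0, 0.84]
[0.2, -0.09, 0.049, 0.005, -0.0, 0.0, 0.84]
[0.2, -0.087, 0.055, 0.005, -0.0, 0.0, 0.84]
```

Call:
carry_out(motion=[0.2, -0.078, -0.067, 0.005, 0, 0, 0.84, 0.2, -0.082, -0.062, 0.005, 0, 0, 0.84, 0.2, -0.086, -0.056, 0.005, 0, 0, 0.84, 0.2, -0.09, -0.05, 0.005, 0, 0, 0.84, 0.2, -0.093, -0.044, 0.005, 0, 0, 0.84, 0.2, -0.096, -0.038, 0.005, 0, 0, 0.84, 0.2, -0.098, -0.031, 0.005, 0, 0, 0.84, 0.2, -0.1, -0.024, 0.005, 0, 0, 0.84, 0.2, -0.101, -0.018, 0.005, 0, 0, 0.84, 0.2, -0.102, -0.011, 0.005, 0, 0, 0.84], grip_force=40)

```text
time: 0.93
eef_pos: [0.3213, 0.3607, 0.2159]
eef_rot: [-180.0, -0.0, 128.7]
wrist_force: [0.2, -0.0, -0.9]
width: 0.0512
grip_force: 0.0
```

Call:
carry_out(motion=[0.2, -0.103, -0.004, 0.005, 0, 0, 0.84, 0.2, -0.103, 0.003, 0.005, 0, 0, 0.84, 0.2, -0.102, 0.01, 0.005, 0, 0, 0.84, 0.2, -0.101, 0.017, 0.005, 0, 0, 0.84, 0.2, -0.1, 0.024, 0.005, 0, 0, 0.84, 0.2, -0.098, 0.03, 0.005, 0, 0, 0.84, 0.2, -0.096, 0.037, 0.005, 0, 0, 0.84, 0.2, -0.093, 0.043, 0.005, 0, 0, 0.84, 0.2, -0.09, 0.049, 0.005, 0, 0, 0.84, 0.2, -0.087, 0.055, 0.005, 0, 0, 0.84, 0.2, 0, 0, 0, 0, 0, 0, 0.2, 0, 0, 0, 0, 0, 0])

```text
time: 1.93
eef_pos: [0.5054, 0.1131, 0.2008]
eef_rot: [-180.0, 0.1, 90.1]
wrist_force: [0.2, 0.9, -0.4]
width: 0.0511
grip_force: 0.0
```

```bash
python3 -c "
from plan import *
plan(.2,1,[.5036,.1137,.2])"
```

```text
[0.2, 0.002, -0.006, 0.003, -0.01, 0.01, 0.02]
```

Call:
carry_out(motion=[0.2, 0.002, -0.006, 0.06, 0, 0, 0, 0.2, 0, 0, 0.06, 0, 0, 0, 0.2, 0, 0, 0.06, 0, 0, 0, 0.2, 0, 0, 0.06, 0, 0, 0, 0.2, 0, 0, 0.06, 0, 0, 0, 0.2, 0, 0, 0.06, 0, 0, 0, 0.2, 0, 0, 0, 0, 0, 0, 0.2, 0, 0, 0, 0, 0, 0])

```text
time: 2.6
eef_pos: [0.502, 0.1168, 0.0927]
eef_rot: [-179.9, 0.0, 90.5]
wrist_force: [0.3, 0.5, 0.2]
width: 0.0513
grip_force: 0.0
```

```bash
python3 - <<'E'
from h import *
o=[]
for n,(x,y,w,h) in {"top":(160,110,110,110),"side":(220,150,110,110)}.items():
    p,d=robot.camera(n); o.append(cv2.resize(p[y:y+h,x:x+w],(400,400),interpolation=cv2.INTER_CUBIC))
cv2.imwrite("pics/g1.png",np.hstack(o))
E
```

```text
(no output)
```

View pics/g1.png

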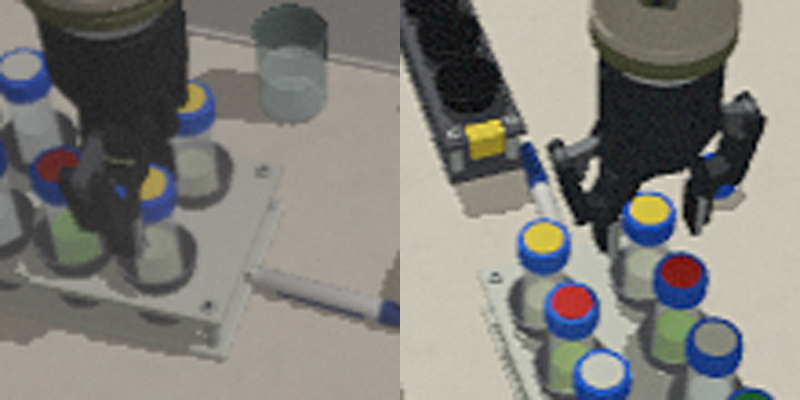

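The fingers straddle the front yellow cap, and the kept yellow is clear. I'll close and check.

Call:
carry_out(motion=[-1, -0.005, 0.003, 0, 0, 0, -0.1, -1, 0, 0, 0, 0, 0, 0, -1, 0, 0, 0, 0, 0, 0, -1, 0, 0, 0, 0, 0, 0, -1, 0, 0, 0, 0, 0, 0, -1, 0, 0, 0, 0, 0, 0], grip_force=40)

```text
time: 3.2
eef_pos: [0.505, 0.1146, 0.0947]
eef_rot: [179.9, -0.1, 90.8]
wrist_force: [-1.9, 0.5, 6.2]
width: 0.033
grip_force: 39.3
```

```bash
python3 -c "
from plan import *
plan(-1,7,[.5036,.1137,.225]);plan(-1,1,[.5036,.1137,.225])"
```

```text
[-1, -0.0, -0.001, -0.062, 0.0, -0.0, 0.03]
[-1, -0.0, -0.001, -0.062, 0.0, -0.0, 0.03]
[-1, -0.0, -0.001, -0.062, 0.0, -0.0, 0.03]
[-1, -0.0, -0.001, -0.062, 0.0, -0.0, 0.03]
[-1, -0.0, -0.001, -0.062, 0.0, -0.0, 0.03]
[-1, -0.0, -0.001, -0.062, 0.0, -0.0, 0.03]
[-1, -0.0, -0.001, -0.062, 0.0, -0.0, 0.03]
[-1, -0.002, -0.004, -0.434, 0.03, -0.01, 0.18]
```

Call:
carry_out(motion=[-1, 0, 0, -0.062, 0, 0, 0, -1, 0, 0, -0.062, 0, 0, 0, -1, 0, 0, -0.062, 0, 0, 0, -1, 0, 0, -0.062, 0, 0, 0, -1, 0, 0, -0.062, 0, 0, 0, -1, 0, 0, -0.062, 0, 0, 0, -1, 0, 0, -0.062, 0, 0, 0, -1, 0, 0, 0, 0, 0, 0])

```text
time: 3.87
eef_pos: [0.506, 0.1145, 0.2277]
eef_rot: [179.7, -0.1, 90.8]
wrist_force: [0.6, -0.2, -0.3]
width: 0.033
grip_force: 40.0
```

Call:
carry_out(motion=[-1, -0.06, 0.017, 0, 0, 0, 0, -1, -0.12, 0.034, 0, 0, 0, 0, -1, -0.12, 0.034, 0, 0, 0, 0, -1, -0.12, 0.034, 0, 0, 0, 0, -1, -0.12, 0.034, 0, 0, 0, 0, -1, -0.12, 0.034, 0, 0, 0, 0, -1, -0.06, 0.017, 0, 0, 0, 0, -1, -0.06, 0, 0, 0, 0, 0, -1, 0, 0, 0, 0, 0, 0, -1, 0, 0, 0, 0, 0, 0])

```text
time: 4.7
eef_pos: [0.5682, -0.1201, 0.2232]
eef_rot: [-180.0, 0.0, 90.6]
wrist_force: [-0.0, 0.9, -0.3]
width: 0.0331
grip_force: 39.9
```

```bash
python3 - <<'E'
from plan import *
o=[]
for n,(x,y,w,h) in {"top":(240,90,130,130),"side":(180,110,110,110)}.items():
    p,d=robot.camera(n); o.append(cv2.resize(p[y:y+h,x:x+w],(400,400),interpolation=cv2.INTER_CUBIC))
cv2.imwrite("pics/g2.png",np.hstack(o))
for i in range(5):
    robot.camera("top"); s=robot.read_state(); print(s["eef_pos"].round(4),s["eef_rot"].round(2),s["wrist_force"].round(1))
plan(-1,1,[.565,-.102,.100])
E
```

```text
[ 0.5687 -0.1171  0.2233] [-1.7999e+02 -5.0000e-02  9.0920e+01] [ 0.9  0.3 -0.4]
[ 0.5687 -0.1171  0.2233] [-1.7999e+02 -4.0000e-02  9.0940e+01] [-0.2  0.5 -0.5]
[ 0.5687 -0.1172  0.2234] [-1.800e+02 -4.000e-02  9.094e+01] [ 0.6  0.  -0.3]
[ 0.5687 -0.1174  0.2235] [ 1.800e+02 -3.000e-02  9.092e+01] [-0.1  0.4  0.1]
[ 0.5687 -0.1176  0.2235] [ 1.800e+02 -2.000e-02  9.091e+01] [-1.2 -0.2 -0.1]
[-1, 0.052, -0.012, 0.412, 0.0, -0.0, 0.2]
```

View pics/g2.png

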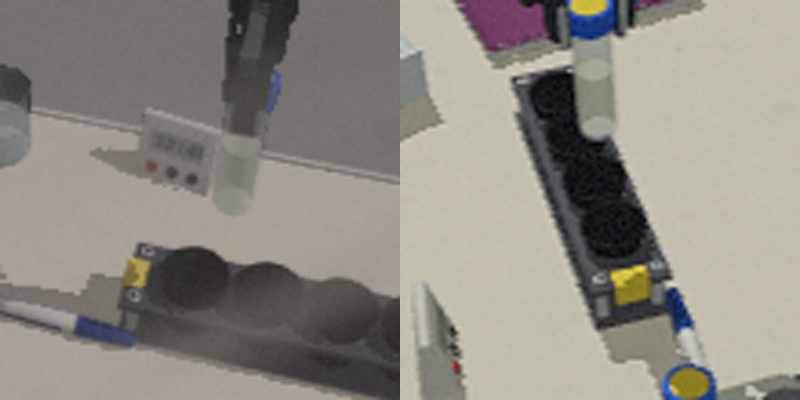

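Yellow hangs upright, but I overshot y by 15 mm. The correction comes first, then the descent.

Call:
carry_out(motion=[-1, 0.052, -0.012, 0, 0, 0, 0.2, -1, 0, 0, 0, 0, 0, 0, -1, 0, 0, 0.06, 0, 0, 0, -1, 0, 0, 0.06, 0, 0, 0, -1, 0, 0, 0.06, 0, 0, 0, -1, 0, 0, 0.06, 0, 0, 0, -1, 0, 0, 0.06, 0, 0, 0, -1, 0, 0, 0.06, 0, 0, 0, -1, 0, 0, 0.06, 0, 0, 0, -1, 0, 0, 0, 0, 0, 0, -1, 0, 0, 0, 0, 0, 0])

```text
time: 5.97
eef_pos: [0.5644, -0.1032, 0.0972]
eef_rot: [-179.9, 0.0, 89.9]
wrist_force: [0.0, -0.6, -0.4]
width: 0.0328
grip_force: 41.2
```

Call:
carry_out(motion=[0.2, 0, 0, 0.005, 0, 0, 0, 0.2, 0, 0, 0, 0, 0, 0, 0.2, 0, 0, 0, 0, 0, 0, 0.2, 0, 0, 0, 0, 0, 0, 0.2, 0, 0, -0.06, 0, 0, 0, 0.2, 0, 0, -0.09, 0, 0, 0, 0.2, 0, 0, -0.09, 0, 0, 0, 0.2, 0, 0, -0.09, 0, 0, 0, 0.2, 0, 0, -0.03, 0, 0, 0])

```text
time: 6.72
eef_pos: [0.5664, -0.104, 0.2087]
eef_rot: [179.7, 0.0, 89.9]
wrist_force: [0.6, -0.2, -0.0]
width: 0.0513
grip_force: 0.0
```

Call:
carry_out(motion=[0.2, 0.1, -0.023, 0, 0, 0, 0, 0.2, 0.1, -0.023, 0, 0, 0, 0, 0.2, 0.1, -0.023, 0, 0, 0, 0, 0.2, 0.1, -0.023, 0, 0, 0, 0, 0.2, 0.1, -0.023, 0, 0, 0, 0, 0.2, 0.1, -0.023, 0, 0, 0, 0, 0.2, 0.1, -0.023, 0, 0, 0, 0, 0.2, 0.1, -0.023, 0, 0, 0, 0, 0.2, 0.1, -0.022, 0, 0, 0, 0, 0.2, 0, 0, 0, 0, 0, 0, 0.2, 0, 0, 0, 0, 0, 0])

```text
time: 7.63
eef_pos: [0.5027, 0.1693, 0.2038]
eef_rot: [-180.0, -0.0, 90.2]
wrist_force: [-0.1, -0.7, 0.1]
width: 0.0513
grip_force: 0.0
```

```bash
python3 - <<'E'
from plan import *
o=[]
for n,(x,y,w,h) in {"top":(180,110,130,130),"side":(180,110,130,130)}.items():
    p,d=robot.camera(n); o.append(cv2.resize(p[y:y+h,x:x+w],(400,400),interpolation=cv2.INTER_CUBIC))
    C=cloud(n,d); m=(C[...,2]>.1)&(abs(C[...,0]-.565)<.04)&(abs(C[...,1]+.102)<.04)&(C[...,2]<.14); print(n,C[m&(C[...,2]>.115)].mean(0).round(4),C[m].max(0).round(4))
cv2.imwrite("pics/g3.png",np.hstack(o))
for i in range(4): robot.camera("top")
plan(.2,1,[.5032,.1677,.0935])
E
```

```text
top [ 0.5633 -0.1035  0.1218] [ 0.5834 -0.0871  0.126 ]
side [ 0.5677 -0.0988  0.1233] [ 0.5837 -0.0835  0.129 ]
[0.2, 0.007, -0.002, 0.369, 0.0, 0.0, -0.05]
```

View pics/g3.png

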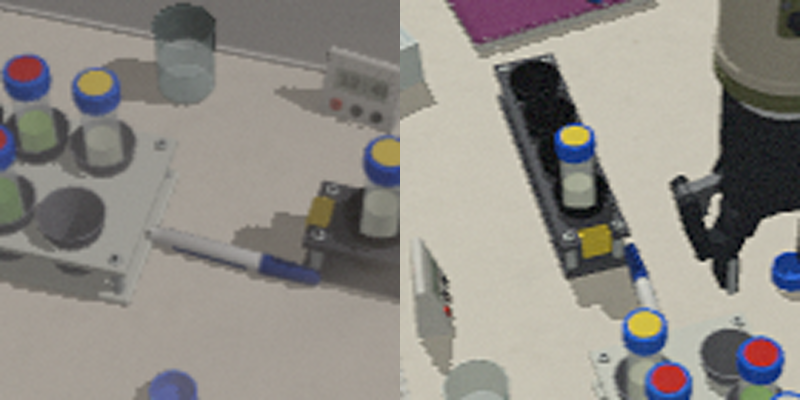

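Yellow is seated upright at station 1 with its cap top at 0.123, and the kept tubes are unmoved. Red is next.

Call:
carry_out(motion=[0.2, 0.007, -0.002, 0.06, 0, 0, 0, 0.2, 0, 0, 0.06, 0, 0, 0, 0.2, 0, 0, 0.06, 0, 0, 0, 0.2, 0, 0, 0.06, 0, 0, 0, 0.2, 0, 0, 0.06, 0, 0, 0, 0.2, 0, 0, 0.06, 0, 0, 0, 0.2, 0, 0, 0.007, 0, 0, 0, 0.2, 0, 0, 0, 0, 0, 0, 0.2, 0, 0, 0, 0, 0, 0])

```text
time: 8.68
eef_pos: [0.5035, 0.1686, 0.0947]
eef_rot: [180.0, -0.0, 89.8]
wrist_force: [-0.3, -0.3, 0.8]
width: 0.0513
grip_force: 0.0
```

Call:
carry_out(motion=[-1, 0, 0, 0, 0, 0, 0, -1, 0, 0, 0, 0, 0, 0, -1, 0, 0, 0, 0, 0, 0, -1, 0, 0, 0, 0, 0, 0, -1, 0, 0, 0, 0, 0, 0, -1, 0, 0, 0, 0, 0, 0])

```text
time: 9.18
eef_pos: [0.5039, 0.1693, 0.0954]
eef_rot: [179.9, -0.1, 89.9]
wrist_force: [-1.7, -0.2, 6.9]
width: 0.0332
grip_force: 39.6
```

Call:
carry_out(motion=[-1, 0, 0, -0.06, 0, 0, 0, -1, 0, 0, -0.06, 0, 0, 0, -1, 0, 0, -0.06, 0, 0, 0, -1, 0, 0, -0.06, 0, 0, 0, -1, 0, 0, -0.06, 0, 0, 0, -1, 0, 0, -0.06, 0, 0, 0, -1, 0, 0, -0.06, 0, 0, 0, -1, 0, 0, -0.06, 0, 0, 0, -1, 0, 0, 0, 0, 0, 0])

```text
time: 9.93
eef_pos: [0.5046, 0.1694, 0.242]
eef_rot: [179.7, -0.2, 89.9]
wrist_force: [0.4, -0.1, -0.0]
width: 0.0335
grip_force: 40.0
```

Call:
carry_out(motion=[-1, -0.05, 0.01, 0, 0, 0, 0, -1, -0.1, 0.02, 0, 0, 0, 0, -1, -0.1, 0.02, 0, 0, 0, 0, -1, -0.1, 0.02, 0, 0, 0, 0, -1, -0.1, 0.02, 0, 0, 0, 0, -1, -0.1, 0.02, 0, 0, 0, 0, -1, -0.1, 0.02, 0, 0, 0, 0, -1, -0.1, 0.02, 0, 0, 0, 0, -1, -0.1, 0.02, 0, 0, 0, 0, -1, -0.1, 0.02, 0, 0, 0, 0, -1, -0.1, 0.01, 0, 0, 0, 0, -1, -0.033, 0.004, 0, 0, 0, 0])

```text
time: 10.93
eef_pos: [0.5624, -0.1617, 0.2377]
eef_rot: [-180.0, 0.1, 89.6]
wrist_force: [-0.0, -0.5, -1.2]
width: 0.0333
grip_force: 40.0
```

```bash
python3 - <<'E'
from plan import *
for i in range(6): robot.camera("top")
plan(-1,1,[.5646,-.1565,.0975])
E
```

```text
[-1, -0.009, 0.003, 0.467, -0.0, -0.01, 0.01]
```

Call:
carry_out(motion=[-1, -0.009, 0.003, 0.06, 0, 0, 0, -1, 0, 0, 0.06, 0, 0, 0, -1, 0, 0, 0.06, 0, 0, 0, -1, 0, 0, 0.06, 0, 0, 0, -1, 0, 0, 0.06, 0, 0, 0, -1, 0, 0, 0.06, 0, 0, 0, -1, 0, 0, 0.06, 0, 0, 0, -1, 0, 0, 0.047, 0, 0, 0, -1, 0, 0, 0, 0, 0, 0, -1, 0, 0, 0, 0, 0, 0])

```text
time: 12.07
eef_pos: [0.5643, -0.1571, 0.0974]
eef_rot: [-179.9, -0.0, 90.0]
wrist_force: [-0.2, -0.3, -0.7]
width: 0.0331
grip_force: 41.4
```

Call:
carry_out(motion=[0.2, 0, 0, 0.005, 0, 0, 0, 0.2, 0, 0, 0, 0, 0, 0, 0.2, 0, 0, 0, 0, 0, 0, 0.2, 0, 0, 0, 0, 0, 0, 0.2, 0, 0, -0.06, 0, 0, 0, 0.2, 0, 0, -0.09, 0, 0, 0, 0.2, 0, 0, -0.09, 0, 0, 0, 0.2, 0, 0, -0.09, 0, 0, 0, 0.2, 0, 0, -0.03, 0, 0, 0])

```text
time: 12.82
eef_pos: [0.5659, -0.1597, 0.2089]
eef_rot: [179.7, 0.1, 89.9]
wrist_force: [0.4, -1.3, -0.2]
width: 0.0514
grip_force: 0.0
```

Call:
carry_out(motion=[0.2, 0.105, -0.017, 0, 0, 0, 0, 0.2, 0.105, -0.017, 0, 0, 0, 0, 0.2, 0.105, -0.017, 0, 0, 0, 0, 0.2, 0.105, -0.017, 0, 0, 0, 0, 0.2, 0.105, -0.017, 0, 0, 0, 0, 0.2, 0.105, -0.017, 0, 0, 0, 0, 0.2, 0.105, -0.017, 0, 0, 0, 0, 0.2, 0.105, -0.017, 0, 0, 0, 0, 0.2, 0.105, -0.017, 0, 0, 0, 0, 0.2, 0.105, -0.017, 0, 0, 0, 0, 0.2, 0.105, -0.017, 0, 0, 0, 0, 0.2, 0.105, -0.017, 0, 0, 0, 0])

```text
time: 13.82
eef_pos: [0.5033, 0.2208, 0.2043]
eef_rot: [180.0, -0.0, 89.9]
wrist_force: [0.5, -0.0, 0.3]
width: 0.0509
grip_force: 0.0
```

```bash
cat > chk.py <<'E'
from h import *
def chk(pts):
    for n in("top","side"):
        p,d=robot.camera(n); C=cloud(n,d)
        for x,y in pts:
            m=(d>0)&(np.hypot(C[...,0]-x,C[...,1]-y)<.022)&(C[...,2]>.112)&(C[...,2]<.15); print(n,(x,y),m.sum(),C[m].mean(0).round(4),np.percentile(C[m][:,2],80).round(4))
E
python3 - <<'E'
from plan import *; from chk import chk
chk([(.565,-.102),(.5646,-.1565)])
for i in range(4): robot.camera("top")
plan(.2,1,[.5028,.2217,.0935])
E
```

```text
top (0.565, -0.102) 195 [ 0.5625 -0.1038  0.1211] 0.1233
top (0.5646, -0.1565) 205 [ 0.5613 -0.158   0.121 ] 0.1234
side (0.565, -0.102) 129 [ 0.5681 -0.0981  0.122 ] 0.1253
side (0.5646, -0.1565) 119 [ 0.5669 -0.1521  0.1222] 0.1248
[0.2, 0.013, -0.005, 0.369, 0.0, 0.01, -0.05]
```

Call:
carry_out(motion=[0.2, 0.01, -0.004, 0.06, 0, 0, 0, 0.2, 0, 0, 0.06, 0, 0, 0, 0.2, 0, 0, 0.06, 0, 0, 0, 0.2, 0, 0, 0.06, 0, 0, 0, 0.2, 0, 0, 0.06, 0, 0, 0, 0.2, 0, 0, 0.06, 0, 0, 0, 0.2, 0, 0, 0.007, 0, 0, 0, 0.2, 0, 0, 0, 0, 0, 0, 0.2, 0, 0, 0, 0, 0, 0])

```text
time: 14.87
eef_pos: [0.5035, 0.2216, 0.0951]
eef_rot: [179.9, -0.0, 89.8]
wrist_force: [-0.3, 0.1, -0.0]
width: 0.0512
grip_force: 0.0
```

Call:
carry_out(motion=[-1, 0, 0, 0, 0, 0, 0, -1, 0, 0, 0, 0, 0, 0, -1, 0, 0, 0, 0, 0, 0, -1, 0, 0, 0, 0, 0, 0, -1, 0, 0, 0, 0, 0, 0, -1, 0, 0, 0, 0, 0, 0])

```text
time: 15.37
eef_pos: [0.5037, 0.2227, 0.0957]
eef_rot: [179.9, -0.1, 89.9]
wrist_force: [-0.5, -1.5, 7.6]
width: 0.0331
grip_force: 39.6
```

Call:
carry_out(motion=[-1, 0, 0, -0.06, 0, 0, 0, -1, 0, 0, -0.06, 0, 0, 0, -1, 0, 0, -0.06, 0, 0, 0, -1, 0, 0, -0.06, 0, 0, 0, -1, 0, 0, -0.06, 0, 0, 0, -1, 0, 0, -0.06, 0, 0, 0, -1, 0, 0, -0.06, 0, 0, 0, -1, 0, 0, -0.06, 0, 0, 0, -1, -0.04, 0, 0, 0, 0, 0, -1, -0.08, 0.012, 0, 0, 0, 0])

```text
time: 16.2
eef_pos: [0.5059, 0.1893, 0.239]
eef_rot: [179.9, -0.1, 90.2]
wrist_force: [-0.8, 0.3, -1.5]
width: 0.0333
grip_force: 40.1
```

Call:
carry_out(motion=[-1, -0.12, 0.018, 0, 0, 0, 0, -1, -0.12, 0.018, 0, 0, 0, 0, -1, -0.12, 0.018, 0, 0, 0, 0, -1, -0.12, 0.018, 0, 0, 0, 0, -1, -0.12, 0.018, 0, 0, 0, 0, -1, -0.12, 0.018, 0, 0, 0, 0, -1, -0.12, 0.018, 0, 0, 0, 0, -1, -0.12, 0.018, 0, 0, 0, 0, -1, -0.12, 0.018, 0, 0, 0, 0, -1, -0.12, 0.018, 0, 0, 0, 0, -1, -0.08, 0.01, 0, 0, 0, 0, -1, -0.04, 0, 0, 0, 0, 0])

```text
time: 17.2
eef_pos: [0.561, -0.2148, 0.2379]
eef_rot: [-180.0, 0.1, 89.6]
wrist_force: [-0.1, -0.2, -0.3]
width: 0.033
grip_force: 40.0
```

```bash
python3 - <<'E'
from plan import *
for i in range(6): robot.camera("top")
plan(-1,1,[.564,-.2103,.0975])
E
```

```text
[-1, -0.01, 0.004, 0.468, -0.0, -0.01, 0.01]
```

Call:
carry_out(motion=[-1, -0.01, 0.004, 0.06, 0, 0, 0, -1, 0, 0, 0.06, 0, 0, 0, -1, 0, 0, 0.06, 0, 0, 0, -1, 0, 0, 0.06, 0, 0, 0, -1, 0, 0, 0.06, 0, 0, 0, -1, 0, 0, 0.06, 0, 0, 0, -1, 0, 0, 0.06, 0, 0, 0, -1, 0, 0, 0.047, 0, 0, 0, -1, 0, 0, 0, 0, 0, 0, -1, 0, 0, 0, 0, 0, 0])

```text
time: 18.33
eef_pos: [0.5637, -0.2109, 0.0977]
eef_rot: [-179.9, -0.0, 90.0]
wrist_force: [-0.0, -0.1, -0.4]
width: 0.0334
grip_force: 41.2
```

Call:
carry_out(motion=[0.2, 0, 0, 0.005, 0, 0, 0, 0.2, 0, 0, 0, 0, 0, 0, 0.2, 0, 0, 0, 0, 0, 0, 0.2, 0, 0, 0, 0, 0, 0, 0.2, 0, 0, -0.06, 0, 0, 0, 0.2, 0, 0, -0.09, 0, 0, 0, 0.2, 0, 0, -0.09, 0, 0, 0, 0.2, 0, 0, -0.09, 0, 0, 0, 0.2, 0, 0, -0.03, 0, 0, 0, 0.2, 0.09, -0.01, 0, 0, 0, 0, 0.2, 0.09, -0.01, 0, 0, 0, 0])

```text
time: 19.25
eef_pos: [0.5576, -0.1606, 0.2057]
eef_rot: [179.9, 0.1, 89.6]
wrist_force: [0.5, 0.7, -0.6]
width: 0.0512
grip_force: 0.0
```

Call:
carry_out(motion=[0.2, 0.12, -0.0155, 0, 0, 0, 0, 0.2, 0.12, -0.0155, 0, 0, 0, 0, 0.2, 0.12, -0.0155, 0, 0, 0, 0, 0.2, 0.12, -0.0155, 0, 0, 0, 0, 0.2, 0.12, -0.0155, 0, 0, 0, 0, 0.2, 0.12, -0.0155, 0, 0, 0, 0, 0.2, 0.12, -0.0155, 0, 0, 0, 0, 0.2, 0.12, -0.0155, 0, 0, 0, 0, 0.2, 0.12, -0.0155, 0, 0, 0, 0, 0.2, 0.12, -0.0155, 0, 0, 0, 0, 0.2, 0.12, -0.0155, 0, 0, 0, 0, 0.2, 0.12, -0.0155, 0, 0, 0, 0])

```text
time: 20.25
eef_pos: [0.5022, 0.2751, 0.2046]
eef_rot: [-180.0, -0.0, 89.9]
wrist_force: [0.6, 0.9, -0.3]
width: 0.0513
grip_force: 0.0
```

```bash
python3 - <<'E'
from plan import *; from chk import chk
chk([(.565,-.102),(.5646,-.1565),(.564,-.2103)])
for i in range(4): robot.camera("top")
plan(.2,1,[.5024,.2758,.0935])
E
```

```text
top (0.565, -0.102) 192 [ 0.5625 -0.1039  0.1213] 0.1233
top (0.5646, -0.1565) 206 [ 0.5615 -0.1577  0.1211] 0.1234
top (0.564, -0.2103) 207 [ 0.5611 -0.2109  0.1209] 0.1233
side (0.565, -0.102) 127 [ 0.5681 -0.0984  0.1222] 0.1253
side (0.5646, -0.1565) 122 [ 0.5671 -0.1522  0.1219] 0.1249
side (0.564, -0.2103) 113 [ 0.5669 -0.206   0.122 ] 0.1251
[0.2, 0.013, -0.003, 0.37, 0.0, 0.01, -0.05]
```

Three are seated level. Green is last.

Call:
carry_out(motion=[0.2, 0.01, -0.003, 0.06, 0, 0, 0, 0.2, 0, 0, 0.06, 0, 0, 0, 0.2, 0, 0, 0.06, 0, 0, 0, 0.2, 0, 0, 0.06, 0, 0, 0, 0.2, 0, 0, 0.06, 0, 0, 0, 0.2, 0, 0, 0.06, 0, 0, 0, 0.2, 0, 0, 0.007, 0, 0, 0, 0.2, 0, 0, 0, 0, 0, 0, 0.2, 0, 0, 0, 0, 0, 0])

```text
time: 21.3
eef_pos: [0.5027, 0.2756, 0.0955]
eef_rot: [179.9, -0.0, 89.8]
wrist_force: [0.6, 0.1, 0.0]
width: 0.0512
grip_force: 0.0
```

Call:
carry_out(motion=[-1, 0, 0, 0, 0, 0, 0, -1, 0, 0, 0, 0, 0, 0, -1, 0, 0, 0, 0, 0, 0, -1, 0, 0, 0, 0, 0, 0, -1, 0, 0, 0, 0, 0, 0, -1, 0, 0, 0, 0, 0, 0])

```text
time: 21.8
eef_pos: [0.5029, 0.2767, 0.0962]
eef_rot: [179.9, -0.1, 89.9]
wrist_force: [-1.1, -1.1, 7.6]
width: 0.0332
grip_force: 39.6
```

Call:
carry_out(motion=[-1, 0, 0, -0.06, 0, 0, 0, -1, 0, 0, -0.06, 0, 0, 0, -1, 0, 0, -0.06, 0, 0, 0, -1, 0, 0, -0.06, 0, 0, 0, -1, 0, 0, -0.06, 0, 0, 0, -1, 0, 0, -0.06, 0, 0, 0, -1, 0, 0, -0.06, 0, 0, 0, -1, 0, 0, -0.06, 0, 0, 0, -1, -0.04, 0, 0, 0, 0, 0, -1, -0.08, 0.012, 0, 0, 0, 0, -1, -0.12, 0.012, 0, 0, 0, 0, -1, -0.12, 0.012, 0, 0, 0, 0])

```text
time: 22.8
eef_pos: [0.5121, 0.1674, 0.2381]
eef_rot: [-180.0, 0.0, 90.0]
wrist_force: [1.0, 0.1, -0.9]
width: 0.0331
grip_force: 40.0
```

Call:
carry_out(motion=[-1, -0.125, 0.015, 0, 0, 0, 0, -1, -0.125, 0.015, 0, 0, 0, 0, -1, -0.125, 0.015, 0, 0, 0, 0, -1, -0.125, 0.015, 0, 0, 0, 0, -1, -0.125, 0.015, 0, 0, 0, 0, -1, -0.125, 0.015, 0, 0, 0, 0, -1, -0.125, 0.015, 0, 0, 0, 0, -1, -0.125, 0.015, 0, 0, 0, 0, -1, -0.125, 0.015, 0, 0, 0, 0, -1, -0.125, 0.015, 0, 0, 0, 0, -1, -0.125, 0.015, 0, 0, 0, 0, -1, -0.065, 0, 0, 0, 0, 0])

```text
time: 23.8
eef_pos: [0.5595, -0.2691, 0.2381]
eef_rot: [-180.0, 0.1, 89.6]
wrist_force: [-0.6, 0.7, -0.2]
width: 0.0331
grip_force: 40.0
```

```bash
python3 - <<'E'
from plan import *
for i in range(6): robot.camera("top")
plan(-1,1,[.563,-.264,.0975])
E
```

```text
[-1, -0.006, 0.005, 0.469, -0.0, -0.01, -0.01]
```

Call:
carry_out(motion=[-1, -0.006, 0.005, 0.06, 0, 0, 0, -1, 0, 0, 0.06, 0, 0, 0, -1, 0, 0, 0.06, 0, 0, 0, -1, 0, 0, 0.06, 0, 0, 0, -1, 0, 0, 0.06, 0, 0, 0, -1, 0, 0, 0.06, 0, 0, 0, -1, 0, 0, 0.06, 0, 0, 0, -1, 0, 0, 0.047, 0, 0, 0, -1, 0, 0, 0, 0, 0, 0, -1, 0, 0, 0, 0, 0, 0])

```text
time: 24.93
eef_pos: [0.5628, -0.2636, 0.098]
eef_rot: [-179.9, -0.1, 90.0]
wrist_force: [-0.0, 0.0, -0.5]
width: 0.0332
grip_force: 41.4
```

Call:
carry_out(motion=[0.2, 0, 0, 0.005, 0, 0, 0, 0.2, 0, 0, 0, 0, 0, 0, 0.2, 0, 0, 0, 0, 0, 0, 0.2, 0, 0, 0, 0, 0, 0, 0.2, 0, 0, -0.06, 0, 0, 0, 0.2, 0, 0, -0.09, 0, 0, 0, 0.2, 0, 0, -0.09, 0, 0, 0, 0.2, 0, 0, -0.09, 0, 0, 0, 0.2, 0, 0, -0.09, 0, 0, 0, 0.2, 0, 0, 0, 0, 0, 0])

```text
time: 25.77
eef_pos: [0.5645, -0.2674, 0.2293]
eef_rot: [179.5, 0.2, 89.9]
wrist_force: [0.3, -1.6, 0.3]
width: 0.0512
grip_force: 0.0
```

Call:
carry_out(motion=[0.2, 0.1, -0.03, 0, 0, 0, 0, 0.2, 0.1, -0.03, 0, 0, 0, 0, 0.2, 0.1, -0.03, 0, 0, 0, 0, 0.2, 0.1, -0.03, 0, 0, 0, 0, 0.2, 0.1, -0.03, 0, 0, 0, 0, 0.2, 0.1, -0.03, 0, 0, 0, 0, 0.2, 0.1, -0.03, 0, 0, 0, 0, 0.2, 0.1, 0, 0, 0, 0, 0, 0.2, 0, 0, 0, 0, 0, 0, 0.2, 0, 0, 0, 0, 0, 0])

```text
time: 26.6
eef_pos: [0.5002, -0.0232, 0.2231]
eef_rot: [180.0, -0.1, 90.1]
wrist_force: [0.1, 0.1, -0.3]
width: 0.051
grip_force: 0.0
```

```bash
python3 - <<'E'
from chk import *
chk([(.565,-.102),(.5646,-.1565),(.564,-.2103),(.563,-.264)]+[(.575-.0078*y,.195+y) for y in(.081,.027,-.027,-.081)])
t=robot.camera("top")[0][90:240,100:420]; s=robot.camera("side")[0][110:330,180:350]
cv2.imwrite("pics/end.png",np.hstack([cv2.resize(t,(500,234)),cv2.resize(s,(181,234))])); print(robot.read_state()["time"])
E
```

```text
top (0.565, -0.102) 196 [ 0.5622 -0.104   0.121 ] 0.1232
top (0.5646, -0.1565) 206 [ 0.5617 -0.1577  0.1209] 0.1233
top (0.564, -0.2103) 207 [ 0.561  -0.2109  0.121 ] 0.1233
top (0.563, -0.264) 218 [ 0.5609 -0.2639  0.1211] 0.1232
top (0.5743682, 0.276) 167 [0.5711 0.2738 0.1212] 0.1233
top (0.5747894, 0.222) 172 [0.5714 0.2201 0.1208] 0.123
top (0.5752105999999999, 0.168) 176 [0.5717 0.1664 0.1208] 0.1232
top (0.5756317999999999, 0.114) 179 [0.5721 0.1128 0.1209] 0.1233
side (0.565, -0.102) 125 [ 0.568  -0.0985  0.1223] 0.1253
side (0.5646, -0.1565) 118 [ 0.5667 -0.1523  0.1219] 0.1249
side (0.564, -0.2103) 115 [ 0.567  -0.206   0.1217] 0.1251
side (0.563, -0.264) 105 [ 0.5655 -0.2584  0.1223] 0.1255
side (0.5743682, 0.276) 228 [0.5756 0.2801 0.1225] 0.1248
side (0.5747894, 0.222) 210 [0.5766 0.2261 0.1226] 0.1249
side (0.5752105999999999, 0.168) 196 [0.5767 0.1728 0.1222] 0.1247
side (0.5756317999999999, 0.114) 178 [0.577  0.1192 0.1221] 0.1248
26.8
```

View pics/end.png

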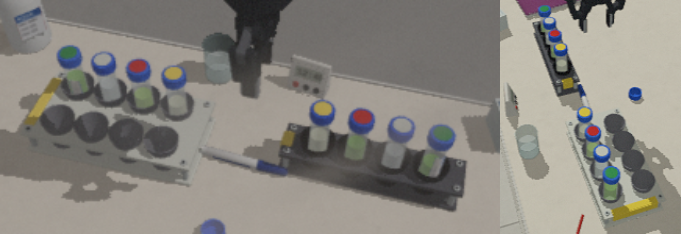

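All four are seated at 0.123 in the order yellow, red, white, green from the dark clip. The kept row is unchanged, and the gripper is clear.

```bash
python3 -c "
from workcell import robot
print(robot.job_done())"
```

```text
the job is handed in; nothing more can be done
None
```

The four duplicates stand fully seated in the dark rack as yellow, red, white, green from its yellow clip (the reverse of the kept row), the kept tubes have not moved, and the job was handed in at about 27 s; no verdict came back.

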